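# Cycle the die press with its two-button start

### The job

Push the die carriage fully home under the head of the bench press. Then press the two big round start buttons together with the two fingertips and hold them both fully down until both gauge needles have swung past the raised marks on their dials, then let them both go. Grasp nothing, leave the pair of small buttons alone and do not move the loose things on the bench.

Things in the scene. Friction and masses are not known exactly. Their poses are not given: they have to be found in the camera images.
- press: Bench press fixed to the table: green bed 260 x 440 x 28 mm, steel column and an orange head 200 x 260 mm (head underside 148 mm, top 270 mm above the table). Origin on the table, under the middle of the bed; its own -y axis is the direction in which the carriage goes in under the head, which lies at own y below 0; the head reaches to own y -265 mm.
- carriage (a joint): Travel of the die carriage, m: 0 fully out, 0.12 fully home against its stop, growing as it is pushed along the press's own -y. It slides with about 3 N of friction and stays where it is left.
- carriage_tab (a point): Middle of the outer (+y) face of the carriage's upright steel push tab, 60 mm above the table. The tab is 56 mm wide along the press's own x, 12 mm thick along y and rises from 31 to 86 mm above the table. Push this face towards the press's own -y. The space on the +y side of it is open; the point's axes are those of the press.
- console: Grey control console fixed to the table, 220 (x) x 320 (y) x 50 mm high, origin on the table under its middle. On its +x half are two round gauges side by side and two loose things; on its -x half are two aluminium plates side by side, one with the two big buttons and one with two small ones; which is left and which is right varies.
- start_plate: Plate 70 x 130 x 4 mm on the console with the two big start buttons, 66 mm apart centre to centre along the plate's own y. Origin: middle of the plate's underside, 50 mm above the table.
- start_l_top (a point): Centre of the top face of the big start button on the plate's +y side: grey, 32 mm across, in a round black housing 44 mm across; the top face stands 76 mm above the table when up, 70 mm when fully down; the housing's top is 66 mm above the table.
- start_r_top (a point): The same for the big start button on the plate's -y side.
- start_l (a joint): Depression of that button, m: 0 up, 0.006 fully down. Its spring takes about 0.75 N to start and 2.5 N to hold fully down, and pushes it up again when let go.
- start_r (a joint): The same for the other big button.
- jog_l (a joint): Depression, m, of the small button (16 mm across) on the +y side of the other plate; 0 up, 0.006 down. To be left alone. The small buttons stand as high as the big ones.
- jog_r (a joint): The same for the small button on the -y side.
- gauge_l (a point): Axle of the needle of the gauge on the console's +y side, 64 mm above the table; it belongs to the big button start_l. The gauge lies face up, 62 mm across, white face, black needle; the point's axes are the console's.
- gauge_r (a point): The same for the gauge on the -y side, which belongs to start_r.
- tip_l (a point): Tip of the needle of gauge_l, 22 mm from its axle. At rest the needle points to the console's own +y; it turns clockwise seen from above (through the console's +x, then towards -y). The raised black mark on the rim is at 1.8 rad (103 degrees) from the rest direction, so the tip is past it when it lies more than 5 mm to the axle's -y side (console's own axes).
- tip_r (a point): The same for the needle of gauge_r. Each needle follows its own button slowly: held fully down it passes the mark after about 1.5 s and goes on to about 2.5 rad (tip about 18 mm to the -y side); let go, it falls back within about 3 s.
- tin: Loose round aluminium tin, 56 mm across, 24 mm high, on the console; origin under its centre. Leave alone.
- spool: Loose wooden spool, 36 mm across, 36 mm high, on the console; origin under its centre. Leave alone.
- brush: Loose wooden brush lying on the table, 50 x 150 x 42 mm, long along its y; origin under its centre. Leave alone.
- hammer: Loose hammer lying on the table, about 0.26 m long. Leave alone.
- awl: Loose screwdriver-like awl lying on the table, about 0.2 m long. Leave alone.
- jar: Loose closed amber jar, 70 mm across, 90 mm high, origin under its centre. Leave alone.
- last: Loose wooden shoe last, about 180 x 60 x 78 mm. Leave alone.

How it is judged:
On the way, in this order (a step that is already met when the one before it is completed fails the run):
1. the carriage is home (value of joint carriage above 0.115 m), for 0.2 s.
2. both big buttons are down together, pressed by the fingers (value of joint each of start_l, start_r above 0.004 m and contact force between the fingers and start_plate above 0.5 N), for 0.2 s.
3. held until both needles are past their marks (y of tip_l in the frame of gauge_l below -0.005 m and y of tip_r in the frame of gauge_r below -0.005 m and value of joint each of start_l, start_r above 0.004 m), for 0.1 s.
4. both big buttons let go (value of joint each of start_l, start_r below 0.001 m), for 0.2 s.
At the end, for the whole second after the job is handed in: The carriage is within 5 mm of its stop, all four buttons are up (less than 1 mm down), after both big buttons were held more than 4 mm down until both needles passed their marks (tips over 5 mm to the axle's -y side) (all of step 4 and value of joint carriage above 0.115 m and value of joint each of jog_l, jog_r below 0.001 m); the robot touches nothing.
It fails at once if a big button is pressed before the carriage is home (value of joint carriage below 0.112 m and value of joint any of start_l, start_r above 0.003 m).
It fails at once if one big button is pressed (over 4.5 mm) without the other (under 0.5 mm) ((value of joint start_l above 0.0045 m and value of joint start_r below 0.0005 m) or (value of joint start_r above 0.0045 m and value of joint start_l below 0.0005 m)).
It fails at once if a small button is pressed (value of joint any of jog_l, jog_r above 0.002 m).
It fails at once if a loose thing is moved more than 25 mm (distance of any of tin, spool, brush, hammer, awl, jar, last from where it was at the start of the episode above 0.025 m).
It also fails if it takes over 51 s, if anything falls off the work surface, if the arm or the gripper's body presses on something with over 40 N, if the wrist force passes 120 N, or if a joint passes its speed limit or range.

### The arm

A 6-joint arm with a two-finger parallel gripper is mounted at the origin on the work surface. World frame = base frame: x ahead of the robot, y to its left, z up, the work surface at z = 0. Lengths are in m, angles in rad, forces in N, time in s.
With the tool pointing down it reaches from about 0.325 to 0.9 m from the base axis. Payload 6.1 kg.
Tool frame: the origin (TCP) lies on the mounting face of the last link; the fingertips stand bot.nose_length ahead of it and the grasp point (between the pads) lies 155 mm ahead of it (bot.nose_length is the distance from the TCP to the fingertips, in m); z points along the fingers, x is the direction in which the jaws open and shut, and the axes are right-handed (so a half turn about z gives the same grasp; the last joint's range is limited). The gripper opens to 85 mm and grips with 20 to 120 N. Pads are 22 mm wide; open, the fingers measure 114 mm over their backs; the gripper's body (76 mm by 85 mm) begins 54 mm behind the grasp point. The pads swing forward as they close: fully open they stand 13 mm farther back than shut.
Start: joints at [-0.126, 0.22, 1.526, -0, 1.395, -0.126], TCP at [0.625, -0, 0.405] pointing down, gripper open.
Joint ranges: [-2.98, 2.98], [-0.91, 2.08], [0.09, 2.57], [-1.24, 4.39], [0.2, 2.65], [-2.68, 2.68]. Speed limits (rad/s): [2.57, 2.57, 3.01, 3.14, 3.14, 3.14].

### API

Orientations are given as a unit quaternion [w, x, y, z].
In Python, from workcell import bot gives the robot as it stands. The module is installed in compiled form; this text tells all that it offers.
- The arm moves only by the tool carry_out, never from a script. Its argument "deltas" is a list of rows, each an object with "dr": the turn, a rotation vector about the tool's x, y, z in rad, a list of three; "slide": the shift along the tool's x, y, z in mm, a list of three; "hand": the opening, from 0 (shut) to 1 (fully open). A call has 1 to 10 rows; each row shifts and turns the commanded pose from where the row before left it, along the tool's axes as they then stand; what a row does not reach is not made up. A row lasts 1/10 s, in which the tool goes at most 50 mm and 8.59 degrees, less where a joint would pass 70% of its speed; a pose out of reach is approached as far as the arm can. A call is refused whole if a number of a shift passes 50 or a number of a turn 0.15, either way. A call with a gripper value outside its range is refused whole. The fingers move at their own pace and stop on an object; "squeeze" is the grip in N (left out, the last holds). Time passes only in rows, so rows that do not move let the fingers close. It gives the time, the measured TCP pose, the force and the opening at its end, in the units of the state.
- bot.observe(): the state, without advancing time (a new reading comes with each control period).
- bot.read_camera(name): name is "scene" or "side" or "wrist"; returns a dict with "color" (420x560x3 uint8, red, green, blue), "fovy" (degrees; the focal length in pixels is half the picture's height over the tangent of half this angle, whatever the lens; pixels are square), "cx", "cy" (the principal point, pixels), "R" (3x3) and "t" (3): a world point X has camera coordinates R X + t. Camera axes: x right, y down, z forward; pixel columns grow to the right and rows downward; lengths in m; the calibration is good to about 2 mm. A picture is of the moment at which its call begins. There is no depth.
- bot.hand_in(): hands the job in, once; it reports no verdict.
Trained networks look in the newest picture that a camera, given by its name, has taken for a name from the list of things; names that differ only in an ending like _2 or _b are one class to them, and where a whole thing is asked for, a point or a joint stands for the part that bears it (a point fixed in the world has none). Each returns a list of dicts, best first, with "conf" (0 to 1); they miss things now and then, are a little off and sometimes report something else, mostly with a low value. They report only what shows in the picture. A call takes as long as a camera call.
- bot.recognise(camera, thing): "centre" ([x, y, z] in m, in world coordinates, good to about 4 mm: the middle of the surface that is visible of it).
- bot.masks_of(camera, thing): "region" (420x560 bool, what is visible of it).
The state is a dict: "clock": time; "joints": joint angles; "joint_vel": joint speeds; "joint_efforts": joint torques, N m; "tcp_pos": TCP position; "orientation": TCP orientation; "wrist_force": force on the tool from outside, world axes, zero at the start; "moment": the same for the moment, N m; "opening": finger opening in m.
Only numpy, scipy, OpenCV 4.12 (cv2) and the standard library are available. Lean on these libraries where they do the work, as an engineer would, in place of code of your own. Each camera call takes 0.05 s, during which the arm holds its last target. There are 200 camera calls.

## Working session

There is one attempt and no reset: what is moved stays moved. The work goes in short steps, Python scripts to look and compute and a tool call to move; the robot and the scene stay as the last step left them, time stands still between calls to the robot, and variables do not carry over. Pictures are saved under pics/ and viewed, about 8 in all and at most 12, crops included, and the job is handed in when it is done.

Besides the shell and the picture viewer there is one more tool, called by a JSON object that holds its "method" and its "body", one argument or row to a line. carry_out: Moves the arm, as the interface text tells. Its arguments: {"type":"object","properties":{"deltas":{"type":"array","items":{"type":"object","properties":{"dr":{"type":"array","items":{"type":"number"}},"slide":{"type":"array","items":{"type":"number"}},"hand":{"type":"number"}}}},"squeeze":{"type":"number"}},"required":["deltas"]}

```bash
mkdir -p pics
python3 - <<'E'
from workcell import bot
import cv2,numpy as np
s=bot.observe();print(s, bot.nose_length)
for c in ["scene","side"]:
    p=bot.read_camera(c);cv2.imwrite(f"pics/{c}0.png",p["color"][:,:,::-1])
    print(c,p["fovy"],p["cx"],p["cy"],p["R"].tolist() if hasattr(p["R"],'tolist') else p["R"],p["t"])
    for n in ["carriage_tab","press","console","start_plate","start_l_top","start_r_top","gauge_l","gauge_r","jog_l","tin","spool","brush","hammer","awl","jar","last"]:
        print(n,[(np.round(d["centre"],3).tolist(),round(d["conf"],2)) for d in bot.recognise(c,n)[:3]])
E
```

```text
{'clock': 0.0, 'joints': array([-1.26079596e-01,  2.21223900e-01,  1.52759802e+00, -4.96804838e-06,
        1.39470686e+00, -1.26102281e-01]), 'joint_vel': array([-4.53829013e-04,  6.90024649e-05,  1.38980830e-04, -5.13077177e-04,
       -5.99109440e-04,  5.02666712e-04]), 'joint_efforts': array([-5.06932320e-04, -4.96913910e+01, -3.89390445e+01, -4.46828235e-04,
        1.12446505e-02,  2.49123751e-06]), 'tcp_pos': array([6.24732614e-01, 4.20257672e-05, 4.03607229e-01]), 'orientation': array([-1.19315102e-04,  9.99999531e-01,  1.17803291e-05, -9.60685878e-04]), 'wrist_force': array([-0.07868964,  0.59634998, -0.11766988]), 'moment': array([ 0.05036079, -0.01339026,  0.02958245]), 'opening': 0.08518260921200708} 0.1734
scene 57.2328353423508 276.2279383507169 207.42362812614232 [[0.5575252785064662, 0.8297549767278821, -0.02592763818011669], [0.44333239916164374, -0.3239969831983638, -0.8357525583161203], [-0.7018703211276769, 0.4544586157987004, -0.5484937728420084]] [-0.32197358 -0.17890084  1.42867268]
carriage_tab []
press [([0.589, -0.467, 0.038], 0.7)]
console [([0.69, 0.13, 0.
[... 847 characters left out ...]
923427  0.24788089  0.78795048]
carriage_tab [([0.483, -0.313, 0.044], 0.95)]
press [([0.319, -0.395, 0.023], 0.72), ([0.455, -0.509, 0.205], 0.6)]
console [([0.617, 0.113, 0.052], 0.72)]
start_plate [([0.57, 0.071, 0.058], 0.97)]
start_l_top []
start_r_top [([0.576, 0.051, 0.075], 0.63)]
gauge_l [([0.626, 0.111, 0.051], 0.95)]
gauge_r [([0.626, 0.111, 0.051], 0.95)]
jog_l []
tin [([0.661, 0.268, 0.075], 0.69)]
spool [([0.706, 0.051, 0.072], 0.68)]
brush [([0.368, -0.118, 0.04], 0.75)]
hammer [([0.281, 0.452, 0.02], 0.97)]
awl [([0.318, -0.392, 0.022], 0.84)]
jar [([0.754, -0.134, 0.054], 0.64)]
last [([0.381, 0.101, 0.039], 0.76), ([0.58, 0.052, 0.076], 0.47), ([0.569, 0.122, 0.079], 0.39)]
```

View pics/scene0.png

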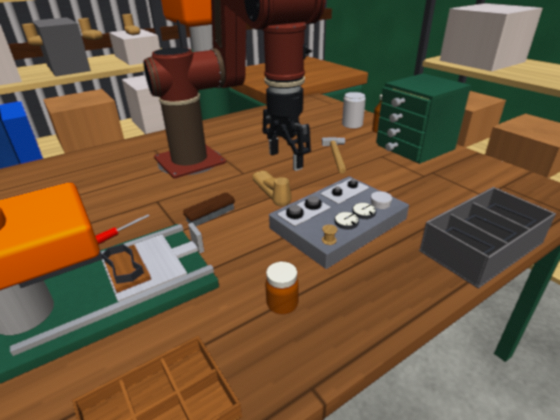

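View pics/side0.png

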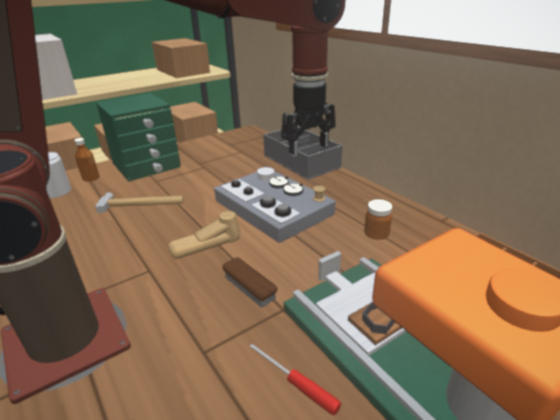

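The scene view shows the tab at about (195,237), the big buttons at (295,211) and (313,202), and the small ones at (337,191) and (352,184). In the side view the tab is at (330,265) and the big buttons at (268,201) and (283,210). Next I need close-ups for triangulation.

Run:
```python
from workcell import bot
import cv2,numpy as np
S=cv2.imread("pics/scene0.png");D=cv2.imread("pics/side0.png")
def crop(I,x,y,w):
    h=w*3//4; c=cv2.resize(I[y:y+h,x:x+w],(400,300),interpolation=cv2.INTER_CUBIC)
    for k in range(0,w,20): cv2.line(c,(k*400//w,0),(k*400//w,5),(0,0,255),1); cv2.putText(c,str(x+k),(k*400//w,15),0,.35,(0,0,255))
    for k in range(0,h,20): cv2.line(c,(0,k*300//h),(5,k*300//h),(0,0,255),1); cv2.putText(c,str(y+k),(6,k*300//h+4),0,.35,(0,0,255))
    return c
m=np.vstack([np.hstack([crop(S,150,205,80),crop(D,290,240,80)]),np.hstack([crop(S,265,165,150),crop(D,210,160,130)])])
cv2.imwrite("pics/m1.png",m)
p=bot.read_camera("wrist");cv2.imwrite("pics/w0.png",p["color"][:,:,::-1]);print(p["fovy"],p["R"],p["t"])
```

```text
71.29494794418187 [[ 9.99999370e-01 -8.51280880e-04  7.31188237e-04]
 [-1.02644399e-03 -9.57217370e-01  2.89368023e-01]
 [ 4.53572615e-04 -2.89368591e-01 -9.57217641e-01]] [-0.62658214 -0.03669246  0.37930014]
```

View pics/m1.png

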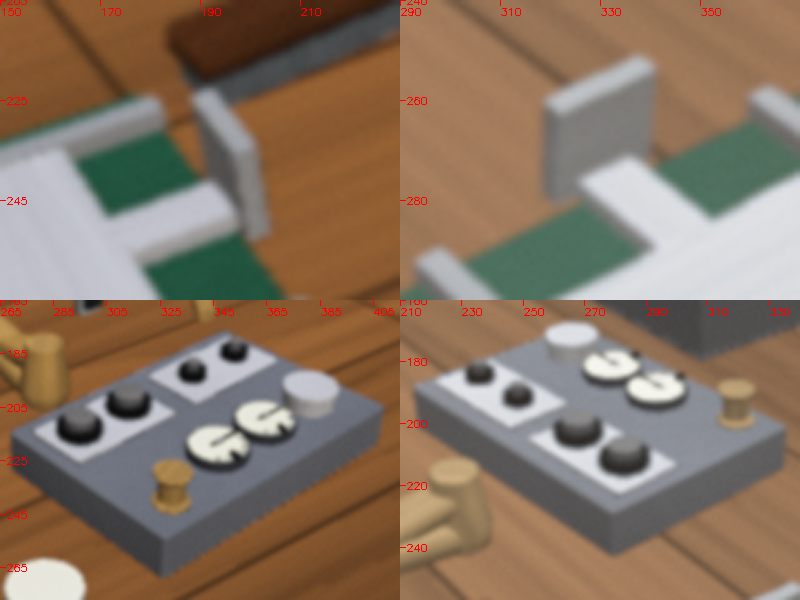

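View pics/w0.png

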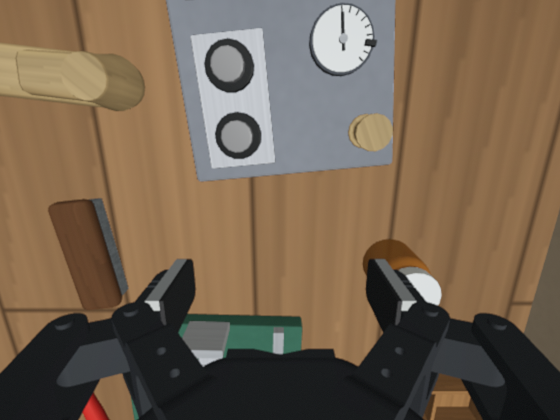

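```bash
cat > h.py <<'E'
import numpy as np
from workcell import bot
from scipy.spatial.transform import Rotation as Ro
K={"scene":(57.2328353423508,276.228,207.424,[[0.5575252785064662,0.8297549767278821,-0.02592763818011669],[0.44333239916164374,-0.3239969831983638,-0.8357525583161203],[-0.7018703211276769,0.4544586157987004,-0.5484937728420084]],[-0.32197358,-0.17890084,1.42867268]),
"side":(56.530853943437705,283.29,215.386,[[0.8136679671752632,-0.5807770301317636,-0.02534719835017335],[-0.3225479881842676,-0.41475534144773984,-0.8508471085094252],[0.4836395708698327,0.700482724991771,-0.524801598203499]],[-0.43923427,0.24788089,0.78795048])}
def cam(p): return (p["fovy"],p["cx"],p["cy"],p["R"],p["t"])
def onz(k,u,v,z):
    f,cx,cy,R,t=k;R=np.array(R);t=np.array(t);F=210/np.tan(np.radians(f)/2)
    C=-R.T@t;d=R.T@np.array([(u-cx)/F,(v-cy)/F,1]);return np.round(C+d*(z-C[2])/d[2],4)
E
python3 - <<'E'
from h import *
S=K["scene"];D=K["side"]
print("rail scene",onz(S,214,270,.04),onz(S,15,345,.04))
print("bed side edge +y", onz(D,286,302,.028),onz(D,365,262,.028))
print("bed scene edge", onz(S,183,229,.028),onz(S,217,282,.028))
for n,a in {"scene top":(S,[(188.5,224),(192,222.5),(198,235.5),(201,235)]),"side top":(D,[(319,259.5),(338,251),(320,262),(341,254)])}.items():
    for u,v in a: print(n,onz(a and [S,D][n[1]=='i'],u,v,.086))
W=cam(bot.read_camera("wrist"))
for n,u,v,z in [("L",228,63,.076),("R",236.5,135,.076),("plate tl",192,36,.054),("tr",263,28,.054),("bl",211,168,.054),("br",274,163,.054),("con bl",198,181,.05),("con br",392,164,.05),("bed r",302,318,.028),("bed l",195,316,.028)]: print(n,onz(W,u,v,z))
print("btn scene",onz(S,294.5,208,.076),onz(S,313,199.5,.076),"side",onz(D,268,198.5,.076),onz(D,283.5,208,.076))
print("jog scene",onz(S,337,188,.076),onz(S,352.5,181,.076))
E
```

```text
rail scene [ 0.6416 -0.2096  0.04  ] [ 0.6107 -0.5986  0.04  ]
bed side edge +y [ 0.3989 -0.2085  0.028 ] [ 0.6265 -0.2136  0.028 ]
bed scene edge [ 0.4375 -0.2013  0.028 ] [ 0.6678 -0.2167  0.028 ]Traceback (most recent call last):
  File "<stdin>", line 7, in <module>
ValueError: too many values to unpack (expected 2)
```

Run:
```python
from h import *
S=K["scene"];D=K["side"]
for n,k,a in [("scene top",S,[(188.5,224),(192,222.5),(198,235.5),(201,235)]),("side top",D,[(319,259.5),(338,251),(320,262),(341,254)])]:
    for u,v in a: print(n,onz(k,u,v,.086))
W=cam(bot.read_camera("wrist"))
for n,u,v,z in [("L",228,63,.076),("R",236.5,135,.076),("plate tl",192,36,.054),("tr",263,28,.054),("bl",211,168,.054),("br",274,163,.054),("con bl",198,181,.05),("con br",392,164,.05),("bed r",302,318,.028),("bed l",195,316,.028)]: print(n,onz(W,u,v,z))
print("btn scene",onz(S,294.5,208,.076),onz(S,313,199.5,.076),"side",onz(D,268,198.5,.076),onz(D,283.5,208,.076))
print("jog scene",onz(S,337,188,.076),onz(S,352.5,181,.076))
```

```text
scene top [ 0.5061 -0.2056  0.086 ]
scene top [ 0.5052 -0.1961  0.086 ]
scene top [ 0.5622 -0.2059  0.086 ]
scene top [ 0.5646 -0.1993  0.086 ]
side top [ 0.4976 -0.1961  0.086 ]
side top [ 0.5507 -0.1984  0.086 ]
side top [ 0.4937 -0.2041  0.086 ]
side top [ 0.5485 -0.2105  0.086 ]
L [0.5784 0.1241 0.076 ]
R [0.5834 0.0594 0.076 ]
plate tl [0.5412 0.1516 0.054 ]
tr [0.6101 0.1584 0.054 ]
bl [0.5507 0.0231 0.054 ]
br [0.6198 0.0285 0.054 ]
con bl [0.5341 0.0078 0.05  ]
con br [0.7503 0.0267 0.05  ]
bed r [ 0.6568 -0.1908  0.028 ]
bed l [ 0.508  -0.1873  0.028 ]
btn scene [0.5883 0.0522 0.076 ] [0.5841 0.1165 0.076 ] side [0.5701 0.1134 0.076 ] [0.574  0.0435 0.076 ]
jog scene [0.5763 0.2081 0.076 ] [0.5727 0.2702 0.076 ]
```

{"method": "carry_out", "body": {
  "deltas": [
    {"slide": [-24, 35, 0], "hand": 0},
    {"slide": [-24, 35, 0], "hand": 0},
    {"slide": [-24, 35, 0], "hand": 0},
    {"slide": [-24, 35, 0], "hand": 0},
    {"dr": [0, 0, 0.06], "hand": 0},
    {"slide": [0, 0, 35], "hand": 0},
    {"slide": [0, 0, 35], "hand": 0},
    {"slide": [0, 0, 35], "hand": 0},
    {"slide": [0, 0, 30], "hand": 0},
    {"hand": 0}
  ]
}}

```text
invalid input at $.deltas[0]: expected keys dr, slide, hand
```

Run:
```python
from h import *
import cv2
a=[]
for c in ["scene","side","wrist"]:
    p=bot.read_camera(c);I=p["color"][:,:,::-1]
    if c=="wrist": print(p["R"],p["t"]); a.append(cv2.resize(I,(400,300)))
    else:
        x,y=(130,180) if c=="scene" else (250,190)
        a.append(cv2.resize(I[y:y+105,x:x+140],(400,300),interpolation=cv2.INTER_CUBIC))
    cv2.imwrite(f"pics/{c}1.png",I)
cv2.imwrite("pics/m2.png",np.vstack([np.hstack(a[:2]),np.hstack([a[2],a[2]*0])]))
s=bot.observe();print(s["tcp_pos"],s["orientation"],s["wrist_force"],s["opening"],s["clock"])
```

```text
[[ 9.99999370e-01 -8.51256779e-04  7.31850476e-04]
 [-1.02661265e-03 -9.57217304e-01  2.89368240e-01]
 [ 4.54213264e-04 -2.89368809e-01 -9.57217575e-01]] [-0.62658235 -0.03669257  0.37930007]
[6.24990316e-01 7.68800368e-06 4.04696480e-01] [-1.45892446e-06  1.00000000e+00  1.46739280e-05 -8.52077395e-06] [ 0.38676108 -1.03298226  0.37832177] 0.0853788319796857 1.95
```

View pics/m2.png

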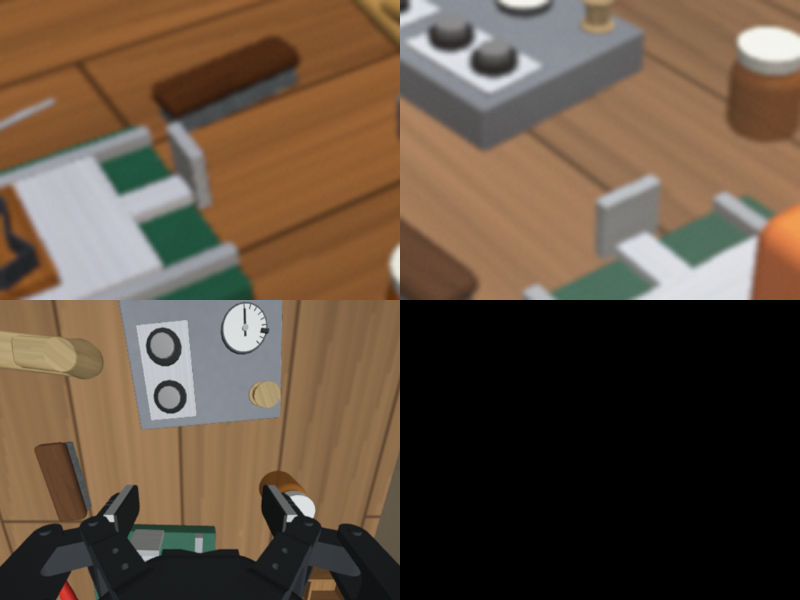

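The move was refused because every row needs all its keys, so nothing moved and the picture is unchanged. I'll resend it complete.

{"method": "carry_out", "body": {
  "deltas": [
    {"dr": [0, 0, 0], "slide": [-24, 35, 0], "hand": 0},
    {"dr": [0, 0, 0], "slide": [-24, 35, 0], "hand": 0},
    {"dr": [0, 0, 0], "slide": [-24, 35, 0], "hand": 0},
    {"dr": [0, 0, 0], "slide": [-24, 35, 0], "hand": 0},
    {"dr": [0, 0, 0.06], "slide": [0, 0, 0], "hand": 0},
    {"dr": [0, 0, 0], "slide": [0, 0, 35], "hand": 0},
    {"dr": [0, 0, 0], "slide": [0, 0, 35], "hand": 0},
    {"dr": [0, 0, 0], "slide": [0, 0, 35], "hand": 0},
    {"dr": [0, 0, 0], "slide": [0, 0, 30], "hand": 0},
    {"dr": [0, 0, 0], "slide": [0, 0, 0], "hand": 0}
  ]
}}

```text
clock: 2.95
tcp_pos: [0.5268, -0.1392, 0.265]
orientation: [-0.002, 1.0, -0.03, -0.004]
wrist_force: [-0.8, 1.0, -0.6]
opening: 0.0002
```

Run:
```python
from h import *
import cv2
a=[]
for c in ["scene","side","wrist"]:
    p=bot.read_camera(c);I=p["color"][:,:,::-1]
    if c=="wrist": print(cam(p)); a.append(cv2.resize(I,(400,300)))
    else:
        x,y=(130,180) if c=="scene" else (250,190)
        a.append(cv2.resize(I[y:y+105,x:x+140],(400,300),interpolation=cv2.INTER_CUBIC))
    cv2.imwrite(f"pics/{c}2.png",I)
cv2.imwrite("pics/m3.png",np.vstack([np.hstack(a[:2]),np.hstack([a[2],a[2]*0])]))
s=bot.observe();print(s["tcp_pos"],s["orientation"],s["wrist_force"],s["opening"],s["clock"])
```

```text
(71.29494794418187, 280.16344509571246, 207.91197124260802, array([[ 9.98149851e-01, -6.08017137e-02, -1.63837882e-04],
       [-5.81589505e-02, -9.55543893e-01,  2.89056060e-01],
       [-1.77316581e-02, -2.88511735e-01, -9.57312158e-01]]), array([-0.53784926, -0.10121166,  0.21965052]))
[ 0.52969912 -0.14026536  0.27130933] [ 3.56318623e-04  9.99550241e-01 -2.99721353e-02  9.27374416e-04] [0.39373827 0.52303545 0.4441892 ] -8.21779475623702e-05 3.1
```

View pics/m3.png

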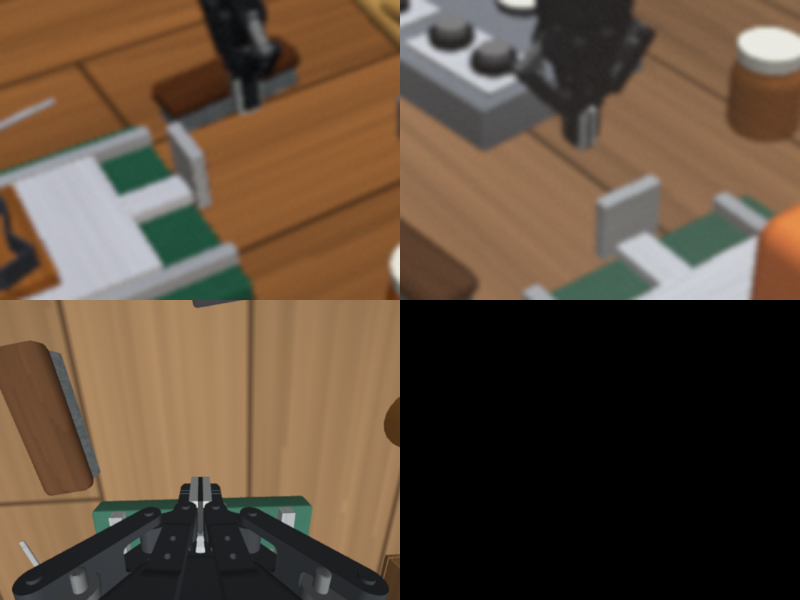

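The closed fingers are centred over the +y bed edge, which spans 93–310 with the tip at about 201, and the edge is parallel to the jaws. Lowering them to tab height and pushing.

{"method": "carry_out", "body": {
  "deltas": [
    {"dr": [0, 0, 0], "slide": [0, 0, 22], "hand": 0},
    {"dr": [0, 0, 0], "slide": [0, 0, 20], "hand": 0},
    {"dr": [0, 0, 0], "slide": [0, 20, 0], "hand": 0},
    {"dr": [0, 0, 0], "slide": [0, 15, 0], "hand": 0},
    {"dr": [0, 0, 0], "slide": [0, 10, 0], "hand": 0},
    {"dr": [0, 0, 0], "slide": [0, 10, 0], "hand": 0},
    {"dr": [0, 0, 0], "slide": [0, 10, 0], "hand": 0},
    {"dr": [0, 0, 0], "slide": [0, 10, 0], "hand": 0},
    {"dr": [0, 0, 0], "slide": [0, 10, 0], "hand": 0},
    {"dr": [0, 0, 0], "slide": [0, 10, 0], "hand": 0}
  ]
}}

```text
clock: 4.1
tcp_pos: [0.5241, -0.2353, 0.2289]
orientation: [0.0, 1.0, -0.03, 0.001]
wrist_force: [2.7, 3.9, 1.5]
opening: 0.0002
```

{"method": "carry_out", "body": {
  "deltas": [
    {"dr": [0, 0, 0], "slide": [0, 10, 0], "hand": 0},
    {"dr": [0, 0, 0], "slide": [0, 10, 0], "hand": 0},
    {"dr": [0, 0, 0], "slide": [0, 10, 0], "hand": 0},
    {"dr": [0, 0, 0], "slide": [0, 10, 0], "hand": 0},
    {"dr": [0, 0, 0], "slide": [0, 10, 0], "hand": 0}
  ]
}}

```text
clock: 4.6
tcp_pos: [0.522, -0.2758, 0.2287]
orientation: [-0.013, 0.999, -0.031, -0.0]
wrist_force: [7.3, 84.0, 39.2]
opening: 0.0002
```

Force jumped to 84 N, so I'll ease off and look.

{"method": "carry_out", "body": {
  "deltas": [
    {"dr": [0, 0, 0], "slide": [0, -9, 0], "hand": 0},
    {"dr": [0, 0, 0], "slide": [0, 0, 0], "hand": 0}
  ]
}}

```text
clock: 4.8
tcp_pos: [0.522, -0.2723, 0.2287]
orientation: [-0.003, 1.0, -0.029, 0.0]
wrist_force: [3.7, 18.7, 7.2]
opening: -0.0002
```

Run:
```python
from h import *
import cv2
a=[]
for c in ["scene","side","wrist"]:
    p=bot.read_camera(c);I=p["color"][:,:,::-1]
    if c=="wrist": a.append(cv2.resize(I,(400,300)))
    else:
        x,y=(70,170) if c=="scene" else (280,180)
        a.append(cv2.resize(I[y:y+150,x:x+200],(400,300),interpolation=cv2.INTER_CUBIC))
    cv2.imwrite(f"pics/{c}3.png",I)
cv2.imwrite("pics/m4.png",np.vstack([np.hstack(a[:2]),np.hstack([a[2],a[2]*0])]))
s=bot.observe();print(s["tcp_pos"],s["orientation"],s["wrist_force"],s["moment"],s["clock"])
```

```text
[ 0.52195227 -0.27240561  0.22868707] [-3.52645141e-03  9.99557715e-01 -2.95245035e-02  4.92114016e-04] [ 3.03394335 19.59939611  8.6939106 ] [ 2.99931097 -0.53263828  0.07738752] 4.95
```

View pics/m4.png

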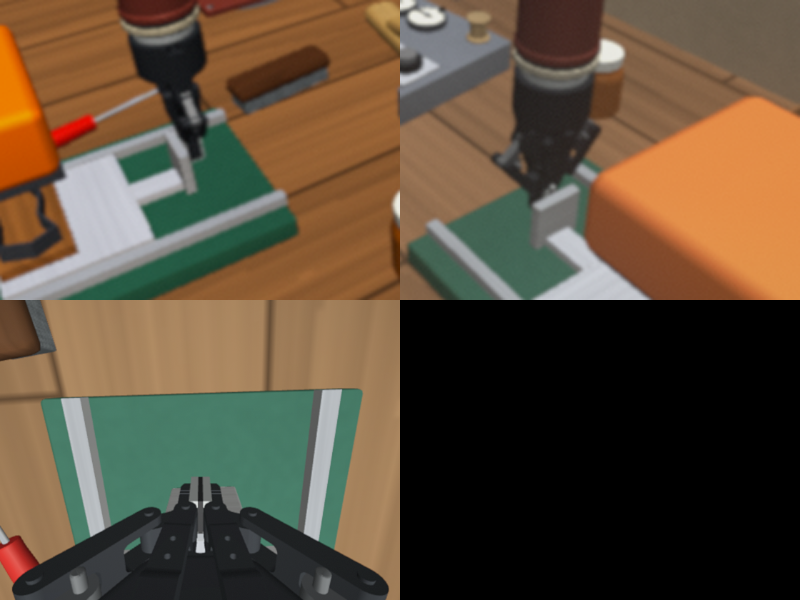

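Run:
```python
from h import *
import cv2
S=cv2.imread("pics/scene0.png");T=cv2.imread("pics/scene3.png");A=cv2.imread("pics/side0.png");B=cv2.imread("pics/side3.png")
def crop(I,x,y,w):
    h=w*3//4; c=cv2.resize(I[y:y+h,x:x+w],(400,300),interpolation=cv2.INTER_CUBIC)
    for k in range(0,w,10): cv2.line(c,(k*400//w,0),(k*400//w,5),(0,0,255),1); cv2.putText(c,str(x+k),(k*400//w,15),0,.35,(0,0,255))
    for k in range(0,h,10): cv2.line(c,(0,k*300//h),(5,k*300//h),(0,0,255),1); cv2.putText(c,str(y+k),(6,k*300//h+4),0,.35,(0,0,255))
    return c
cv2.imwrite("pics/m5.png",np.vstack([np.hstack([crop(S,90,215,130),crop(T,70,215,130)]),np.hstack([crop(A,290,240,80),crop(B,330,260,80)])]))
```

```text
(no output)
```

View pics/m5.png

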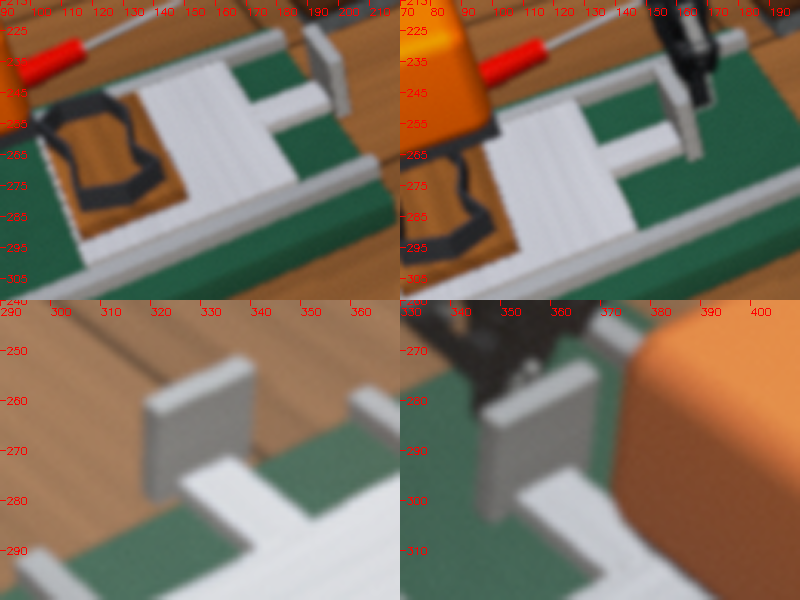

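Run:
```python
from h import *
S=K["scene"];D=K["side"]
for k,a,b,z in [(D,(319,260),(346.5,282),.086),(D,(339,252),(368,273),.086),(S,(186.5,274.5),(146,290),.036),(S,(202,252),(168,267.5),.034)]:
    p,q=onz(k,*a,z),onz(k,*b,z);print(p,q,q-p,np.linalg.norm(q-p))
```

```text
[ 0.4965 -0.1975  0.086 ] [ 0.4946 -0.2851  0.086 ] [-0.0019 -0.0876  0.    ] 0.08762060260007347
[ 0.55   -0.2024  0.086 ] [ 0.5488 -0.2915  0.086 ] [-0.0012 -0.0891  0.    ] 0.08910808044167486
[ 0.6148 -0.2647  0.036 ] [ 0.6092 -0.3546  0.036 ] [-0.0056 -0.0899  0.    ] 0.09007424715200237
[ 0.561  -0.2026  0.034 ] [ 0.566  -0.2898  0.034 ] [ 0.005  -0.0872  0.    ] 0.08734323099130235
```

The carriage moved about 88 mm against a hard stop: it started partly in, and 20 N no longer moves it. Retreating, then up and over to the console.

{"method": "carry_out", "body": {
  "deltas": [
    {"dr": [0, 0, 0], "slide": [0, -20, 0], "hand": 0},
    {"dr": [0, 0, 0], "slide": [0, -40, 0], "hand": 0},
    {"dr": [0, 0, 0], "slide": [0, -10, -45], "hand": 0},
    {"dr": [0, 0, 0], "slide": [0, 0, -45], "hand": 0.65},
    {"dr": [0, 0, 0], "slide": [6, -48, -20], "hand": 0.65},
    {"dr": [0, 0, 0], "slide": [6, -48, 0], "hand": 0.65},
    {"dr": [0, 0, 0], "slide": [6, -48, 0], "hand": 0.65},
    {"dr": [0, 0, 0], "slide": [6, -48, 0], "hand": 0.65},
    {"dr": [0, 0, 0], "slide": [6, -48, 0], "hand": 0.65},
    {"dr": [0, 0, 0], "slide": [6, -48, 0], "hand": 0.65}
  ]
}}

```text
clock: 5.95
tcp_pos: [0.5779, 0.079, 0.3375]
orientation: [0.001, 1.0, -0.03, 0.001]
wrist_force: [0.2, -1.0, 0.1]
opening: 0.0555
```

{"method": "carry_out", "body": {
  "deltas": [
    {"dr": [0, 0, 0.143], "slide": [0, 0, 0], "hand": 0.65},
    {"dr": [0, 0, 0.143], "slide": [0, 0, 0], "hand": 0.65},
    {"dr": [0, 0, 0.143], "slide": [0, 0, 0], "hand": 0.65},
    {"dr": [0, 0, 0.143], "slide": [0, 0, 0], "hand": 0.65},
    {"dr": [0, 0, 0.143], "slide": [0, 0, 0], "hand": 0.65},
    {"dr": [0, 0, 0.143], "slide": [0, 0, 0], "hand": 0.65},
    {"dr": [0, 0, 0.143], "slide": [0, 0, 0], "hand": 0.65},
    {"dr": [0, 0, 0.143], "slide": [0, 0, 0], "hand": 0.65},
    {"dr": [0, 0, 0.143], "slide": [0, 0, 0], "hand": 0.65},
    {"dr": [0, 0, 0.143], "slide": [0, 0, 0], "hand": 0.65}
  ]
}}

```text
clock: 6.95
tcp_pos: [0.5778, 0.077, 0.3372]
orientation: [0.0, 0.733, -0.68, 0.001]
wrist_force: [-0.2, -0.1, 0.2]
opening: 0.0556
```

{"method": "carry_out", "body": {
  "deltas": [
    {"dr": [0, 0, 0], "slide": [0, 0, 20], "hand": 0.65},
    {"dr": [0, 0, 0], "slide": [0, 0, 0], "hand": 0.65},
    {"dr": [0, 0, 0], "slide": [0, 0, 0], "hand": 0.65}
  ]
}}

```text
clock: 7.25
tcp_pos: [0.5776, 0.0771, 0.3167]
orientation: [0.001, 0.735, -0.678, -0.0]
wrist_force: [0.5, 0.4, -0.5]
opening: 0.0556
```

Run:
```python
from h import *
import cv2
p=bot.read_camera("wrist");cv2.imwrite("pics/w4.png",p["color"][:,:,::-1]);print(cam(p))
s=bot.observe();print(s["tcp_pos"],s["orientation"],s["wrist_force"],s["opening"],s["clock"],s["joints"])
```

```text
(71.29494794418187, 280.16344509571246, 207.91197124260802, array([[ 0.08012228, -0.99678422, -0.00128142],
       [-0.95353731, -0.0770205 ,  0.29126352],
       [-0.29042558, -0.02211482, -0.956642  ]]), array([0.03081692, 0.54562263, 0.46511892]))
[0.57790744 0.07716304 0.31732082] [ 6.03561922e-05  7.35160390e-01 -6.77893170e-01  2.18318653e-04] [-0.70054522 -0.136273   -0.21610432] 0.05556686464140368 7.3 [-2.38017489e-03  1.98227470e-01  1.72214727e+00 -4.08933128e-04
  1.22097786e+00  1.48754603e+00]
```

View pics/w4.png

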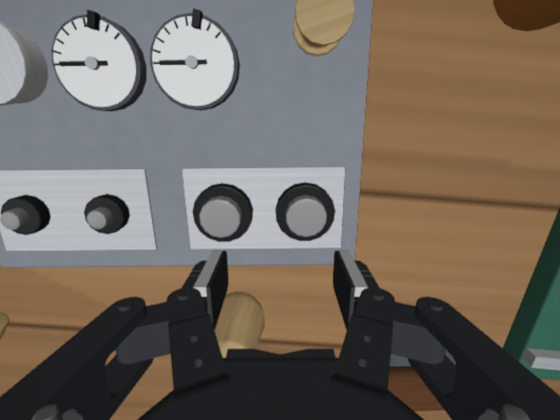

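The big buttons are at (220,215) and (305,215) in the wrist view, and the fingers are parallel to the plate but offset along it.

Run:
```python
from h import *
p=bot.read_camera("wrist");W=cam(p)
L,R=onz(W,220,214.5,.076),onz(W,305,215,.076);m=(L+R)/2
hl,hr=onz(W,223,212,.066),onz(W,305.5,212,.066)
s=bot.observe();q=s["orientation"];A=Ro.from_quat([q[1],q[2],q[3],q[0]]).as_matrix()
print(L,R,m,np.linalg.norm(L-R),"plate",(onz(W,183,169,.054)+onz(W,344,168,.054)+onz(W,191,249,.054)+onz(W,342,247,.054))/4,(hl+hr)/2)
d=m-s["tcp_pos"];print("tool delta",A.T@d*1000,"btn axis in tool",A.T@(R-L)*1000)
```

```text
[0.5807 0.1232 0.076 ] [0.5855 0.059  0.076 ] [0.5831 0.0911 0.076 ] 0.0643791891840834 plate [0.580175 0.090175 0.054   ] [0.58215 0.09025 0.066  ]
tool delta [-13.51774314  -5.88402472 241.68291353] btn axis in tool [6.43778692e+01 4.11675205e-01 2.17907796e-02]
```

{"method": "carry_out", "body": {
  "deltas": [
    {"dr": [0, 0, 0], "slide": [-13, -4.5, 0], "hand": 0.65},
    {"dr": [0, 0, 0], "slide": [0, 0, 27], "hand": 0.65},
    {"dr": [0, 0, 0], "slide": [0, 0, 27], "hand": 0.65},
    {"dr": [0, 0, 0], "slide": [0, 0, 0], "hand": 0.65},
    {"dr": [0, 0, 0], "slide": [0, 0, 0], "hand": 0.65}
  ]
}}

```text
clock: 7.85
tcp_pos: [0.5814, 0.0912, 0.2631]
orientation: [0.0, 0.735, -0.678, -0.0]
wrist_force: [0.9, 0.8, 1.0]
opening: 0.0554
```

Run:
```python
from h import *
import cv2
p=bot.read_camera("wrist");a=cv2.resize(p["color"][:,:,::-1],(400,300))
q=bot.read_camera("side");b=cv2.resize(q["color"][150:240,220:340,::-1],(400,300),interpolation=cv2.INTER_CUBIC)
cv2.imwrite("pics/m6.png",np.hstack([a,b]))
s=bot.observe();print(s["tcp_pos"],s["wrist_force"],s["opening"],s["clock"])
```

```text
[0.58216476 0.09097256 0.26469227] [-0.11668714 -0.54207643  0.54974823] 0.05573107486848961 7.95
```

View pics/m6.png

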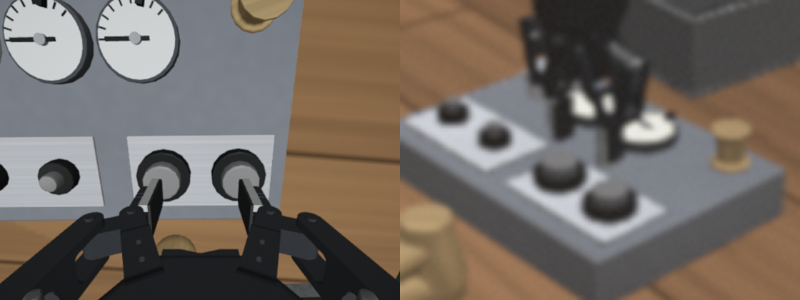

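The tips straddle the button centres evenly; with perspective removed they are about ±40 against ±38.5 px. Descending slowly while watching the force.

{"method": "carry_out", "body": {
  "deltas": [
    {"dr": [0, 0, 0], "slide": [0, 0, 4], "hand": 0.65},
    {"dr": [0, 0, 0], "slide": [0, 0, 4], "hand": 0.65},
    {"dr": [0, 0, 0], "slide": [0, 0, 3], "hand": 0.65},
    {"dr": [0, 0, 0], "slide": [0, 0, 1], "hand": 0.65},
    {"dr": [0, 0, 0], "slide": [0, 0, 1], "hand": 0.65},
    {"dr": [0, 0, 0], "slide": [0, 0, 0], "hand": 0.65}
  ]
}}

```text
clock: 8.55
tcp_pos: [0.5812, 0.0906, 0.2496]
orientation: [0.0, 0.735, -0.678, -0.0]
wrist_force: [-0.5, -0.0, -0.1]
opening: 0.0556
```

{"method": "carry_out", "body": {
  "deltas": [
    {"dr": [0, 0, 0], "slide": [0, 0, 1], "hand": 0.65},
    {"dr": [0, 0, 0], "slide": [0, 0, 1], "hand": 0.65},
    {"dr": [0, 0, 0], "slide": [0, 0, 1], "hand": 0.65},
    {"dr": [0, 0, 0], "slide": [0, 0, 0], "hand": 0.65}
  ]
}}

```text
clock: 8.95
tcp_pos: [0.5812, 0.0906, 0.2466]
orientation: [0.0, 0.735, -0.678, -0.0]
wrist_force: [-0.6, 0.3, 0.2]
opening: 0.0551
```

{"method": "carry_out", "body": {
  "deltas": [
    {"dr": [0, 0, 0], "slide": [0, 0, 1], "hand": 0.65},
    {"dr": [0, 0, 0], "slide": [0, 0, 1], "hand": 0.65},
    {"dr": [0, 0, 0], "slide": [0, 0, 1], "hand": 0.65},
    {"dr": [0, 0, 0], "slide": [0, 0, 0], "hand": 0.65}
  ]
}}

```text
clock: 9.35
tcp_pos: [0.5813, 0.0907, 0.2439]
orientation: [-0.0, 0.735, -0.678, 0.0]
wrist_force: [-2.0, 1.0, 2.0]
opening: 0.0555
```

{"method": "carry_out", "body": {
  "deltas": [
    {"dr": [0, 0, 0], "slide": [0, 0, 1], "hand": 0.65},
    {"dr": [0, 0, 0], "slide": [0, 0, 1], "hand": 0.65},
    {"dr": [0, 0, 0], "slide": [0, 0, 0], "hand": 0.65}
  ]
}}

```text
clock: 9.65
tcp_pos: [0.5813, 0.0906, 0.2419]
orientation: [-0.0, 0.735, -0.678, 0.0]
wrist_force: [-0.8, -0.1, 3.5]
opening: 0.0556
```

{"method": "carry_out", "body": {
  "deltas": [
    {"dr": [0, 0, 0], "slide": [0, 0, 1], "hand": 0.65},
    {"dr": [0, 0, 0], "slide": [0, 0, 1], "hand": 0.65},
    {"dr": [0, 0, 0], "slide": [0, 0, 1], "hand": 0.65},
    {"dr": [0, 0, 0], "slide": [0, 0, 0], "hand": 0.65}
  ]
}}

```text
clock: 10.05
tcp_pos: [0.5814, 0.0907, 0.2393]
orientation: [-0.0, 0.735, -0.678, 0.0]
wrist_force: [-2.8, -0.3, 7.3]
opening: 0.0558
```

{"method": "carry_out", "body": {
  "deltas": [
    {"dr": [0, 0, 0], "slide": [0, 0, 1], "hand": 0.65},
    {"dr": [0, 0, 0], "slide": [0, 0, 0], "hand": 0.65}
  ]
}}

```text
clock: 10.25
tcp_pos: [0.5815, 0.0907, 0.2392]
orientation: [-0.0, 0.735, -0.678, 0.0]
wrist_force: [-5.9, -0.9, 13.9]
opening: 0.0555
```

{"method": "carry_out", "body": {
  "deltas": [
    {"dr": [0, 0, 0], "slide": [0, 0, 0.5], "hand": 0.65},
    {"dr": [0, 0, 0], "slide": [0, 0, 0], "hand": 0.65},
    {"dr": [0, 0, 0], "slide": [0, 0, 0], "hand": 0.65},
    {"dr": [0, 0, 0], "slide": [0, 0, 0], "hand": 0.65},
    {"dr": [0, 0, 0], "slide": [0, 0, 0], "hand": 0.65},
    {"dr": [0, 0, 0], "slide": [0, 0, 0], "hand": 0.65},
    {"dr": [0, 0, 0], "slide": [0, 0, 0], "hand": 0.65},
    {"dr": [0, 0, 0], "slide": [0, 0, 0], "hand": 0.65},
    {"dr": [0, 0, 0], "slide": [0, 0, 0], "hand": 0.65},
    {"dr": [0, 0, 0], "slide": [0, 0, 0], "hand": 0.65}
  ]
}}

```text
clock: 11.25
tcp_pos: [0.5814, 0.0907, 0.2391]
orientation: [-0.0, 0.735, -0.678, 0.0]
wrist_force: [-7.1, -0.5, 16.1]
opening: 0.0555
```

{"method": "carry_out", "body": {
  "deltas": [
    {"dr": [0, 0, 0], "slide": [0, 0, 0], "hand": 0.65},
    {"dr": [0, 0, 0], "slide": [0, 0, 0], "hand": 0.65},
    {"dr": [0, 0, 0], "slide": [0, 0, 0], "hand": 0.65},
    {"dr": [0, 0, 0], "slide": [0, 0, 0], "hand": 0.65},
    {"dr": [0, 0, 0], "slide": [0, 0, 0], "hand": 0.65},
    {"dr": [0, 0, 0], "slide": [0, 0, 0], "hand": 0.65},
    {"dr": [0, 0, 0], "slide": [0, 0, 0], "hand": 0.65},
    {"dr": [0, 0, 0], "slide": [0, 0, 0], "hand": 0.65},
    {"dr": [0, 0, 0], "slide": [0, 0, 0], "hand": 0.65},
    {"dr": [0, 0, 0], "slide": [0, 0, 0], "hand": 0.65}
  ]
}}

```text
clock: 12.25
tcp_pos: [0.5814, 0.0907, 0.2391]
orientation: [-0.0, 0.735, -0.678, 0.0]
wrist_force: [-8.0, -1.2, 16.6]
opening: 0.0554
```

Run:
```python
from h import *
import cv2
p=bot.read_camera("wrist");a=cv2.resize(p["color"][:,:,::-1],(400,300))
q=bot.read_camera("scene");b=cv2.resize(q["color"][165:255,275:395,::-1],(400,300),interpolation=cv2.INTER_CUBIC)
cv2.imwrite("pics/m7.png",np.hstack([a,b]))
s=bot.observe();print(s["tcp_pos"],s["wrist_force"],s["moment"],s["opening"],s["clock"])
```

```text
[0.58145244 0.09065867 0.23913517] [-7.49591703 -0.24698725 16.49515259] [-0.11394915  1.2738838  -0.04323555] 0.055289839798850604 12.35
```

View pics/m7.png

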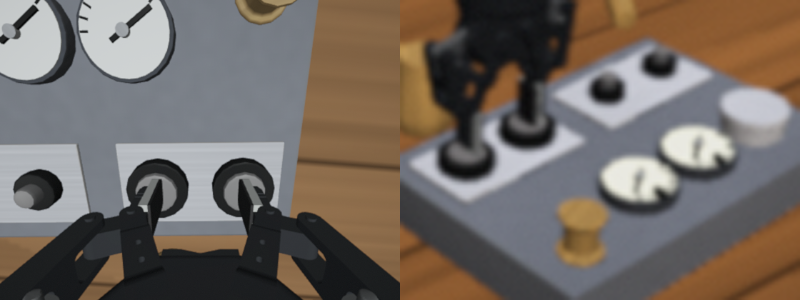

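Both buttons are down in their housings. Both needles have turned about 2.35 rad, well past the marks. Letting go.

{"method": "carry_out", "body": {
  "deltas": [
    {"dr": [0, 0, 0], "slide": [0, 0, 0], "hand": 0.65},
    {"dr": [0, 0, 0], "slide": [0, 0, 0], "hand": 0.65},
    {"dr": [0, 0, 0], "slide": [0, 0, -4], "hand": 0.65},
    {"dr": [0, 0, 0], "slide": [0, 0, -8], "hand": 0.65},
    {"dr": [0, 0, 0], "slide": [0, 0, -30], "hand": 0.65},
    {"dr": [0, 0, 0], "slide": [0, 0, -40], "hand": 0.65},
    {"dr": [0, 0, 0], "slide": [0, 0, -20], "hand": 0.65},
    {"dr": [0, 0, 0], "slide": [0, 0, 0], "hand": 0.65},
    {"dr": [0, 0, 0], "slide": [0, 0, 0], "hand": 0.65},
    {"dr": [0, 0, 0], "slide": [0, 0, 0], "hand": 0.65}
  ]
}}

```text
clock: 13.35
tcp_pos: [0.5806, 0.0906, 0.3372]
orientation: [0.001, 0.735, -0.678, -0.001]
wrist_force: [-0.0, 0.3, -0.2]
opening: 0.0555
```

Run:
```python
from h import *
import cv2
p=bot.read_camera("wrist");a=cv2.resize(p["color"][:,:,::-1],(400,300))
q=bot.read_camera("side")["color"][:,:,::-1];b=cv2.resize(q,(400,300))
cv2.imwrite("pics/m8.png",np.hstack([a,b]))
B=cv2.imread("pics/side3.png").astype(float);d=np.abs(q.astype(float)-B)[280:310,340:400];print("side diff at carriage",d.mean())
s=bot.observe();print(s["tcp_pos"],s["wrist_force"],s["clock"])
```

```text
side diff at carriage 1.09
[0.58065222 0.09060305 0.33717981] [-0.13185891  0.60512357  1.0122534 ] 13.45
```

View pics/m8.png

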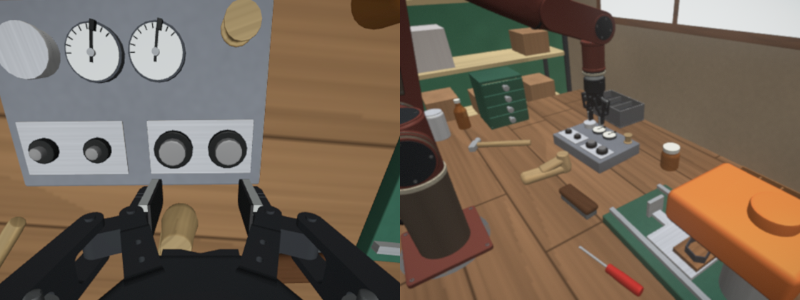

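All four buttons are up, both needles are falling back, the carriage hasn't shifted since the push, and the loose things look undisturbed. Handing in.

```bash
python3 -c "
from workcell import bot
print(bot.hand_in())"
```

```text
the job is handed in; nothing more can be done
None
```

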